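Balance a press lever on the edge of a leaf drill jig and shut the leaf over it

TASK

The new lever for the cap press has to be drilled at its balance point, so that it will stay wherever it is swung. Lay the lever across the narrow black edge of the green drill jig, between the two guide cheeks, and gently shift it along until, let go, it stays level on the edge alone instead of tipping on to a rubber stop; only then swing the hinged leaf with the brass drill bush fully down on it and let go, so that the lever stays balanced under the bush. Set the lever down softly and do not press hard on it, and leave the small parts round about where they are.

Things in the scene. Friction and masses are not known exactly. Their poses are not given: they have to be found in the camera images.
- lever_mid (a point): Middle of the loose lever, half-way along it and half-way up its bar. Straight aluminium bar 280 mm long (this frame's y), 22 mm wide (x), 14 mm thick (z), flat on the bench. Along y, in mm: red ribbed sleeve (26 wide, 20 high) -140 to -60; bare bar -60 to 104; steel counterweight 104 to 140. All undersides flush. Whole lever 0.39 to 0.61 kg. Grasp the bare bar across its width.
- counterweight_mid (a point): Centre of the lever's dark steel counterweight block, 36 x 40 mm and 28 mm high, part of the lever, 122 mm from its middle. Its mass is unknown and differs each time: the balance point lies anywhere from about 5 to 52 mm from the lever's middle toward the counterweight and cannot be seen.
- edge_mid (a point): Middle of the top of the fixed green jig's balancing edge, 100 mm above the bench: a flat, nylon-faced top 12 mm wide (along this frame's y); z up. The edge rocks a little on a pin and damps the lever: 1 mm out of balance leans it about 0.01 rad, beyond 6 mm it tips right over. The lever's length belongs along this y, either way round. Base 96 x 100 mm.
- cheek_mid (a point): Point between the tops of the jig's two steel guide cheeks, 11 mm above the edge, same axes. The cheeks stand on either side of the edge (x), 18 mm long (y), inner faces 26 mm apart, so the bar has 2 mm to spare each side; their flared lips are about 38 mm apart at the mouth.
- stop_left (a point): Top of the rubber-tipped stop (11 mm across) at y = +85 mm from the edge, 10 mm below it; another stands at y = -85 mm. Both stand on a 22 mm wide, 196 mm long beam along y whose top lies 20 mm below the edge. A lever out of balance tips about 0.11 rad and rests on the stop of its heavy side.
- leaf (a joint): Angle of the hinged leaf: 0 = fully down and level on its own stop, its sprung bush pressing on a lever on the edge with 1 N; grows as it swings up and back. Starts at 1.75 to 2.0, leaning backward past upright (1.57), away from the robot. Stiff hinge: it stays where it is left; 1 to 2 N at the lip moves it.
- leaf_hinge (a point): Middle of the leaf's hinge axis, which runs along this frame's y, fixed to the jig 50 mm beyond the edge (+x) and 18 mm above it; carried by two green uprights, 54 mm wide over all, reaching 9 mm past the axis.
- leaf_lip (a point): On the leaf, 80 mm from the hinge axis, half-way through its thickness. Leaf: steel plate 28 mm wide, 8 mm thick, 90 mm long from the axis, black thumb lip (10 mm thick) on the last 10 mm, sprung brass drill bush (20 mm across, up to 9 mm proud of the outer face) 50 mm from the axis. Shut: axes as the jig's, outer face up, this point 4 mm above the axis.
- ferrule: White ferrule, 50 mm across and 30 mm high, standing on the bench; leave it. Origin under its centre.
- nozzle_spare: White filling nozzle, 32 mm across its foot and 67 mm high, standing on the bench; leave it. Origin under its centre.
- seal_ring: White seal ring, 43 mm across and 8 mm high, lying on the bench; leave it. Origin under its centre.

How it is judged:
By the outcome, as a careful person would: the job done as asked, in the order asked, and still so for the second after the job is handed in, with the robot touching nothing.
It also fails if it takes over 58 s, if anything falls off the work surface, if the arm or the gripper's body presses on something with over 40 N, if the wrist force passes 120 N, or if a joint passes its speed limit or range.

ROBOT

A 6-joint arm with a two-finger parallel gripper is mounted at the origin on the work surface; the furniture and walls round the work are solid. World frame = base frame: x ahead of the robot, y to its left, z up, the work surface at z = 0. Lengths are in m, angles in rad, forces in N, time in s.
With the tool pointing down it reaches from about 0.425 to 0.925 m from the base axis. Payload 12.5 kg.
Tool frame: the origin (TCP) lies on the centre line of the jaws, within the pads' length; the fingertips stand 22 mm ahead of it and the grasp point (between the pads) lies 3 mm ahead of it; z points along the fingers, y is the line along which they close (so a half turn about z gives the same grasp; the last joint's range is limited). The gripper opens to 85 mm and grips with 20 to 120 N. Pads are 22 mm wide; open, the fingers measure 114 mm over their backs; the gripper's body (76 mm by 85 mm) begins 54 mm behind the grasp point. The pads swing forward as they close: fully open they stand 13 mm farther back than shut.
Start: joints at [-1.295, 0.491, 1.559, -0, 1.092, -0.106], TCP at [0.233, -0.58, 0.253] pointing down, gripper open.
Joint ranges: [-3.1, 3.1], [-0.84, 2.19], [0.05, 2.79], [-1.13, 4.28], [0.06, 2.93], [-2.69, 2.69]. Speed limits (rad/s): [2.22, 2.22, 2.79, 3.14, 3.14, 3.14].

INTERFACE

Orientations are given as a unit quaternion [w, x, y, z].
In Python, from rig import * gives the robot as it stands.
- The arm moves only by the shell command python3 -m inch 'ROWS' [FORCE]. ROWS is a JSON object of lists of equal length, an entry for each row: "xyz": the shift along the tool's x, y, z in units of 60 mm (1.0 is 60 mm), a list of three; "delta_rot": the turn, a rotation vector about the tool's x, y, z in units of 6 degrees (1.0 is 6 degrees), a list of three; "gripper": the opening, from 0 (shut) to 1 (fully open). In form: {"xyz": [[tx, ty, tz], ...], "delta_rot": [[rx, ry, rz], ...], "gripper": [gripper, ...]}. A call has 1 to 8 rows; each row shifts and turns the commanded pose from where the row before left it, along the tool's axes as they then stand; what a row does not reach is not made up. A row lasts 1/8 s, in which the tool goes at most 62.5 mm and 10.7 degrees, less where a joint would pass 70% of its speed; a pose out of reach is approached as far as the arm can. A call is refused whole if a number of a shift passes 1 or a number of a turn 1, either way. A call with a gripper value outside its range is refused whole. The fingers move at their own pace and stop on an object; FORCE is the grip in N (left out, the last holds). Time passes only in rows, so rows that do not move let the fingers close. It gives the time, the measured TCP pose, the force, the opening and the grip force at its end, in the units of the state.
- get_obs(): the state, without advancing time (a new reading comes with each control period).
- read_camera(name): name is "scene" or "side" or "wrist"; returns (picture, depth): 480x640x3 uint8, blue, green, red; 480x640 float32, m along the optical axis (not along the pixel's ray), 0 where there is no reading.
- calibration(name): a dict with "mtx" (3x3 intrinsics, pixels), "R" (3x3) and "t" (3): a world point X has camera coordinates R X + t. Camera axes: x right, y down, z forward; pixel columns grow to the right and rows downward; lengths in m; the calibration is good to about 2 mm. The wrist camera is an equidistant fisheye: a pixel r from the principal point sees the ray r / f radians off the axis. A picture is of the moment at which its call begins: read the wrist's pose just before it. calibration takes no time and is no camera call; for the wrist camera it gives the pose at the moment of the call.
- job_done(): hands the job in; it is judged then, once.
Trained networks look in the newest picture that a camera, given by its name, has taken for a name from the list of things; names that differ only in an ending like _2 or _b are one class to them, and where a whole thing is asked for, a point or a joint stands for the part that bears it (a point fixed in the world has none). Each returns a list of dicts, best first, with "conf" (0 to 1); they miss things now and then, are a little off and sometimes report something else, mostly with a low value. They report only what shows in the picture. A call takes as long as a camera call.
- search_frame(camera, thing): "extent" ([left, top, right, bottom] in pixels, round what is visible of it).
The state is a dict: "t": time; "joints": joint angles; "dq": joint speeds; "joint_torque": joint torques, N m; "position": TCP position; "orientation": TCP orientation; "ft_force": force on the tool from outside, world axes, zero at the start; "wrist_torque": the same for the moment, N m; "width": finger opening in m; "finger_force": force on a finger pad.
Only numpy, scipy, OpenCV 4.12 (cv2) and the standard library are available. Lean on these libraries where they do the work, as an engineer would, in place of code of your own. Each camera call takes 0.05 s, during which the arm holds its last target. There are 200 camera calls.

## Working session

There is one attempt and no reset: what is moved stays moved. The work goes in short steps, Python scripts to look and compute and a shell command to move; the robot and the scene stay as the last step left them, time stands still between calls to the robot, and variables do not carry over. Pictures are saved under pics/ and viewed, at most 10 in all, crops included, and the job is handed in when it is done.

```bash
ls; mkdir -p pics; python3 - <<'E'
from rig import *
import cv2,numpy as np
o=get_obs(); print({k:np.round(v,3) for k,v in o.items()})
ims=[]
for c in ["scene","side"]:
    p,d=read_camera(c); cv2.imwrite(f"pics/{c}.png",p); np.save(f"{c}_d.npy",d)
    k=calibration(c); print(c,k)
    for n in ["lever_mid","counterweight_mid","leaf","leaf_lip","ferrule","nozzle_spare","seal_ring"]:
        print(n,[(np.round(r["extent"]),round(r["conf"],2)) for r in search_frame(c,n)[:2]])
E
```

```text
pics
{'t': np.float64(0.0), 'joints': array([-1.295,  0.492,  1.559, -0.   ,  1.092, -0.106]), 'dq': array([-0.   ,  0.001, -0.001, -0.   , -0.001,  0.001]), 'joint_torque': array([ 2.0000e-03, -6.1843e+01, -2.6158e+01,  0.0000e+00,  4.0000e-03,
       -0.0000e+00]), 'position': array([ 0.233, -0.58 ,  0.253]), 'orientation': array([-0.001,  0.982,  0.19 , -0.   ]), 'ft_force': array([-0.067, -0.586, -0.131]), 'wrist_torque': array([-0.022, -0.021, -0.033]), 'finger_force': np.float64(0.0), 'width': np.float64(0.085)}
scene {'mtx': array([[520.08456525,   0.        , 303.03461609],
       [  0.        , 520.08456525, 235.04537715],
       [  0.        ,   0.        ,   1.        ]]), 'R': array([[ 0.52207571, -0.85266724,  0.01988822],
       [-0.42138543, -0.27814147, -0.86317533],
       [ 0.74153306,  0.44226226, -0.50451245]]), 't': array([-0.17159597,  0.30671213,  0.86528594])}
lever_mid [(array([140., 248., 180., 263.]), 0.54)]
counterweight_mid [(array([136., 252., 173., 260.]), 0.75)]
leaf []
leaf_lip [(array([330., 185., 346., 224.]), 0.63)]
ferrule []
nozzle_spare [(array(
[... 205 characters left out ...]
   [  0.        ,   0.        ,   1.        ]]), 'R': array([[-0.98531348, -0.17071443,  0.0037327 ],
       [-0.08988188,  0.49993744, -0.86138482],
       [ 0.14518471, -0.84906957, -0.50793923]]), 't': array([0.44914629, 0.08202176, 0.93277103])}
lever_mid [(array([324., 306., 393., 450.]), 0.82)]
counterweight_mid [(array([321., 303., 391., 449.]), 0.88)]
leaf [(array([258., 172., 323., 279.]), 0.57), (array([259., 174., 280., 217.]), 0.56)]
leaf_lip [(array([259., 172., 282., 217.]), 0.73), (array([259., 174., 322., 278.]), 0.24)]
ferrule [(array([288., 207., 303., 221.]), 0.65), (array([258., 172., 280., 216.]), 0.37)]
nozzle_spare [(array([282., 218., 292., 232.]), 0.65)]
seal_ring []
```

View pics/scene.png

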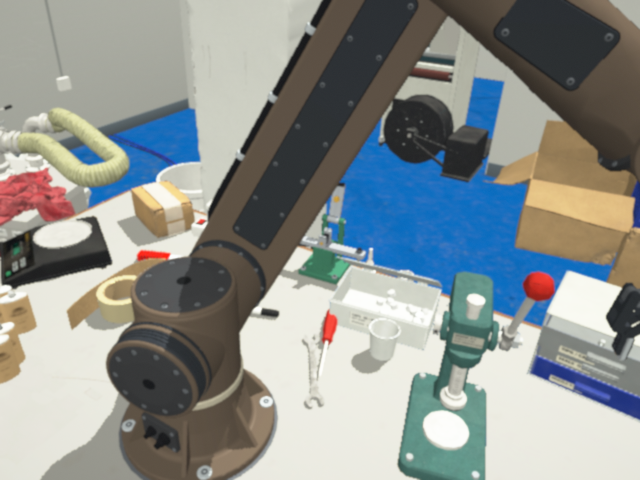

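View pics/side.png

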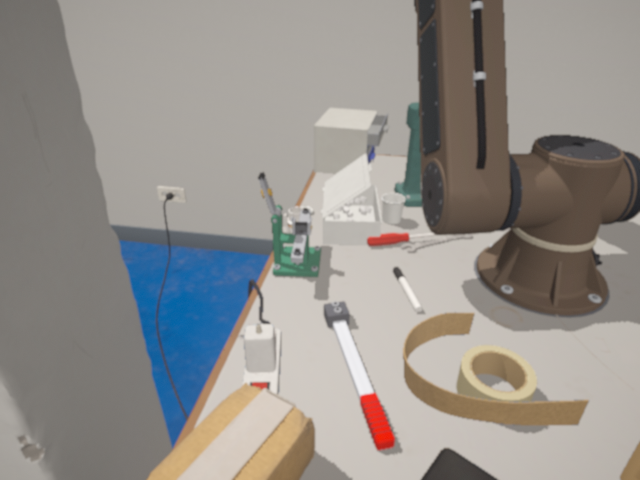

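The side view shows the lever on the bench from the counterweight (337,312) to the red sleeve (387,437). The jig is at about (297,240), with its leaf leaning back at (267,190). Next I'll take positions from the depth data.

```bash
cat > h.py <<'E'
from rig import *
import cv2,numpy as np
def cloud(c,d,k):
    v,u=np.mgrid[:480,:640]; M=k["mtx"]
    P=np.stack([(u-M[0,2])/M[0,0]*d,(v-M[1,2])/M[1,1]*d,d],-1)
    return (P-k["t"])@k["R"]
E
python3 - <<'E'
from h import *
p=cv2.imread("pics/side.png"); d=np.load("side_d.npy"); W=cloud("side",d,calibration("side"))
hsv=cv2.cvtColor(p,cv2.COLOR_BGR2HSV).astype(int)
def reg(u0,v0,u1,v1):
    m=np.zeros((480,640),bool); m[v0:v1,u0:u1]=1; return m&(d>0)
lev=reg(320,298,398,452)&(W[...,2]>0.006)&(W[...,2]<0.05)
red=lev&(hsv[...,1]>150)&((hsv[...,0]<10)|(hsv[...,0]>170))
dark=lev&(hsv[...,2]<110)&~red&reg(320,298,355,335)
for n,m in [("lev",lev),("red",red),("dark",dark)]:
    q=W[m]; print(n,len(q),q.mean(0).round(4),np.percentile(q,[2,50,98],axis=0).round(3).tolist())
q=W[lev][:,:2]; r=cv2.minAreaRect((q*1000).astype(np.float32)); print(r)
bar=lev&~red&~dark&(W[...,2]>.01); print(cv2.fitLine(W[bar][:,:2].astype(np.float32),cv2.DIST_HUBER,0,1e-4,1e-4).ravel())
g=reg(255,165,330,285)
for lo,hi in [(0.01,.03),(.03,.07),(.07,.09),(.09,.095),(.095,.115),(.115,.14),(.14,.22)]:
    q=W[g&(W[...,2]>lo)&(W[...,2]<hi)&(W[...,0]>.4)&(W[...,0]<.95)&(W[...,1]>-.2)]
    print(lo,len(q),np.percentile(q,[3,50,97],axis=0).round(3).tolist(),cv2.minAreaRect((q[:,:2]*1000).astype(np.float32)))
cv2.imwrite("pics/jig.png",cv2.resize(p[160:290,240:400],None,fx=5,fy=4.6,interpolation=cv2.INTER_CUBIC)[:600])
E
```

```text
lev 2736 [0.3406 0.3385 0.017 ] [[0.287, 0.202, 0.007], [0.335, 0.351, 0.016], [0.408, 0.452, 0.03]]
red 1016 [0.3063 0.4224 0.0182] [[0.286, 0.383, 0.009], [0.306, 0.424, 0.019], [0.328, 0.454, 0.021]]
dark 146 [0.3912 0.2261 0.0199] [[0.37, 0.215, 0.008], [0.393, 0.227, 0.021], [0.412, 0.233, 0.027]]
((346.6755676269531, 323.9652099609375), (39.905784606933594, 280.1971130371094), 21.958595275878906)
[ 0.40379304 -0.91485035  0.35986227  0.28832677]
0.01 1117 [[0.45, -0.158, 0.011], [0.504, 0.052, 0.014], [0.553, 0.094, 0.029]] ((498.4213562011719, -34.911376953125), (107.58635711669922, 263.1593933105469), 4.406806945800781)
0.03 610 [[0.448, -0.146, 0.031], [0.516, 0.045, 0.058], [0.55, 0.077, 0.069]] ((497.9627380371094, -27.544418334960938), (107.23487091064453, 337.0229187011719), 4.707740306854248)
0.07 810 [[0.453, -0.168, 0.071], [0.484, 0.055, 0.08], [0.538, 0.14, 0.089]] ((489.30523681640625, -29.012893676757812), (341.1302185058594, 83.3089599609375), 82.9471206665039)
0.09 80 [[0.47, -0.037, 0.09], [0.497, 0.049, 0.092], [0.541, 0.108, 0.095]] ((505.12078857421875, 43.65523910522461), (169.27297973632812, 70.85311889648438), 85.91243743896484)
0.095 215 [[0.47, 0.029, 0.096], [0.504, 0.049, 0.101], [0.542, 0.077, 0.112]] ((504.9042053222656, 55.330718994140625), (55.46635055541992, 71.36165618896484), 82.85459899902344)
0.115 177 [[0.53, 0.026, 0.117], [0.539, 0.061, 0.125], [0.548, 0.077, 0.138]] ((540.8240966796875, 50.890907287597656), (20.79627227783203, 59.622406005859375), 6.7582197189331055)
0.14 290 [[0.546, 0.04, 0.143], [0.556, 0.06, 0.173], [0.566, 0.066, 0.204]] ((557.113037109375, 52.07630157470703), (24.291091918945312, 29.2005615234375), 7.8104329109191895)
```

View pics/jig.png

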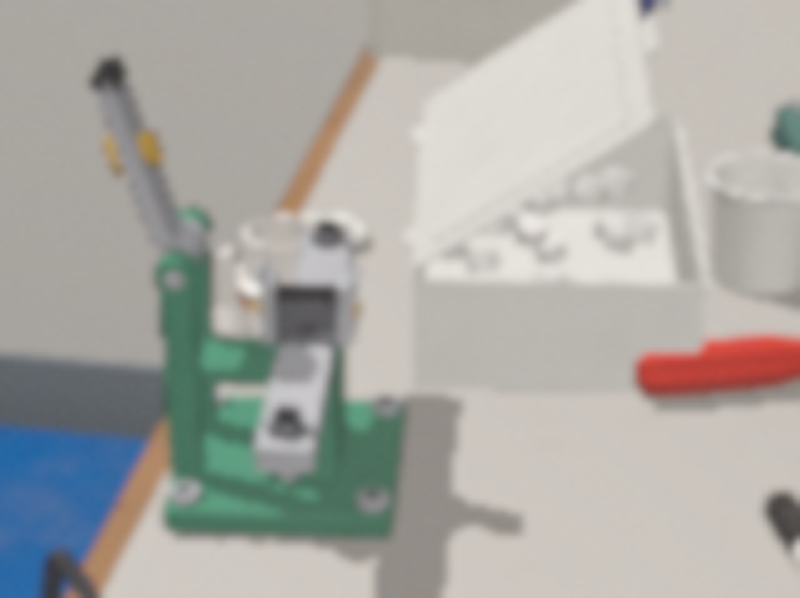

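The crop shows the beam with its two black-tipped stops at (290,422) and (328,235), and the edge at (308,310). The leaf leans back. Next: jig and lever geometry, plus a small planner for the row numbers.

```bash
cat >> h.py <<'E'
from scipy.spatial.transform import Rotation as Rn
def ray(c,u,v,z,k=None):
    k=k or calibration(c); M=k["mtx"]
    r=np.array([(u-M[0,2])/M[0,0],(v-M[1,2])/M[1,1],1]); C=-k["R"].T@k["t"]; w=k["R"].T@r
    return C+w*(z-C[2])/w[2]
def pose():
    o=get_obs(); q=np.array(o["orientation"]); return np.array(o["position"]),Rn.from_quat(np.r_[q[1:],q[0]])
def yaw(R): x=R.as_matrix()[:,0]; return np.arctan2(x[1],x[0])
def down(y): return Rn.from_matrix([[np.cos(y),np.sin(y),0],[np.sin(y),-np.cos(y),0],[0,0,-1]])
def rows(p1,R1,n,arc=False,start=None):
    p,R=start or pose(); p1=np.array(p1); rv=(R.inv()*R1).as_rotvec()/n; out=[]; rot=[]; P=p; Q=R
    for i in range(1,n+1):
        s=i/n
        if arc:
            a0,a1=np.arctan2(p[1],p[0]),np.arctan2(p1[1],p1[0]); a=a0+s*(a1-a0); r=np.hypot(*p[:2])*(1-s)+s*np.hypot(*p1[:2])
            t=np.array([r*np.cos(a),r*np.sin(a),p[2]+s*(p1[2]-p[2])])
        else: t=p+s*(p1-p)
        e=np.round(Q.inv().apply(t-P)/.06,2); w=np.round(rv/np.radians(6),2)
        out.append(e.tolist()); rot.append(w.tolist()); P=P+Q.apply(e*.06); Q=Q*Rn.from_rotvec(w*np.radians(6))
    for j in range(0,n,8): print('"xyz":',out[j:j+8],'"delta_rot":',rot[j:j+8])
    return P,Q
E
python3 - <<'E'
from h import *
e=ray("side",301.6,227.4,.1); s1=ray("side",298,251.7,.09); s2=ray("side",305.6,211.1,.09)
print(e,s1,s2,np.linalg.norm(s1-s2),(s1+s2)/2,np.degrees(np.arctan2(*(s1-s2)[1::-1])))
# lever: top end points
r=ray("side",387,440,.02);c=ray("side",337,308,.028);print(r,c)
mid=np.array([.347,.324]); u=np.array([.39,-.92]);u/=np.linalg.norm(u)
g=mid-u*.025; print(pose()[0],np.degrees(yaw(pose()[1])))
rows([g[0],g[1],.30],down(np.radians(113)),16,True)
E
```

```text
[0.4852943  0.06109762 0.1       ] [0.47662358 0.13523043 0.09      ] [ 0.4955721  -0.02850272  0.09      ] 0.16482594261084443 [0.48609784 0.05336385 0.09      ] 96.60136364423457
[0.29162839 0.45002286 0.02      ] [0.39130149 0.20917878 0.028     ]
[ 0.23288784 -0.58000781  0.25332327] 21.874748360211008
"xyz": [[1.27, -0.23, -0.05], [1.25, -0.25, -0.05], [1.23, -0.29, -0.05], [1.19, -0.31, -0.04], [1.18, -0.34, -0.05], [1.14, -0.36, -0.05], [1.12, -0.39, -0.05], [1.09, -0.42, -0.05]] "delta_rot": [[0.0, 0.0, -0.95], [0.0, 0.0, -0.95], [0.0, 0.0, -0.95], [0.0, 0.0, -0.95], [0.0, 0.0, -0.95], [0.0, 0.0, -0.95], [0.0, 0.0, -0.95], [0.0, 0.0, -0.95]]
"xyz": [[1.06, -0.43, -0.05], [1.04, -0.46, -0.05], [1.0, -0.47, -0.05], [0.98, -0.5, -0.04], [0.94, -0.51, -0.05], [0.92, -0.53, -0.05], [0.89, -0.54, -0.05], [0.85, -0.56, -0.05]] "delta_rot": [[0.0, 0.0, -0.95], [0.0, 0.0, -0.95], [0.0, 0.0, -0.95], [0.0, 0.0, -0.95], [0.0, 0.0, -0.95], [0.0, 0.0, -0.95], [0.0, 0.0, -0.95], [0.0, 0.0, -0.95]]
```

```bash
python3 -m inch '{"xyz":[[0.85,-0.15,-0.1],[0.84,-0.16,-0.1],[0.83,-0.17,-0.1],[0.82,-0.18,-0.1],[0.81,-0.19,-0.1],[0.8,-0.2,-0.1],[0.79,-0.21,-0.1],[0.78,-0.22,-0.1]],"delta_rot":[[0,0,-0.63],[0,0,-0.63],[0,0,-0.63],[0,0,-0.63],[0,0,-0.63],[0,0,-0.63],[0,0,-0.63],[0,0,-0.63]],"gripper":[1,1,1,1,1,1,1,1]}'
python3 -m inch '{"xyz":[[0.77,-0.24,0],[0.76,-0.25,0],[0.75,-0.26,0],[0.74,-0.27,0],[0.73,-0.28,0],[0.72,-0.29,0],[0.71,-0.3,0],[0.7,-0.31,0]],"delta_rot":[[0,0,-0.63],[0,0,-0.63],[0,0,-0.63],[0,0,-0.63],[0,0,-0.63],[0,0,-0.63],[0,0,-0.63],[0,0,-0.63]],"gripper":[1,1,1,1,1,1,1,1]}'
python3 -m inch '{"xyz":[[0.68,-0.32,0],[0.67,-0.33,0],[0.65,-0.33,0],[0.64,-0.34,0],[0.62,-0.35,0],[0.6,-0.36,0],[0.58,-0.37,0],[0.56,-0.37,0]],"delta_rot":[[0,0,-0.63],[0,0,-0.63],[0,0,-0.63],[0,0,-0.63],[0,0,-0.63],[0,0,-0.63],[0,0,-0.63],[0,0,-0.63]],"gripper":[1,1,1,1,1,1,1,1]}'
python3 - <<'E'
from h import *
o=get_obs(); print(o["t"],o["position"],np.degrees(yaw(pose()[1])))
k=calibration("wrist"); print(k)
p,d=read_camera("wrist"); cv2.imwrite("pics/w1.png",p); np.savez("w1",d=d,**k)
for n in ["lever_mid","counterweight_mid"]: print(n,search_frame("wrist",n)[:2])
E
```

```text
t: 1.8
position: [0.4992, -0.2866, 0.3015]
orientation: [0.0, 0.898, 0.44, 0.0]
ft_force: [0.3, -0.0, 0.2]
width: 0.0857
finger_force: 0.0
t: 2.8
position: [0.5258, 0.0827, 0.3014]
orientation: [0.0, 0.752, 0.659, 0.0]
ft_force: [0.6, -0.4, -0.1]
width: 0.0852
finger_force: 0.0
t: 3.8
position: [0.3356, 0.3602, 0.3013]
orientation: [0.0, 0.554, 0.833, 0.0]
ft_force: [-0.1, 0.8, 0.1]
width: 0.0851
finger_force: 0.0
3.8 [0.33563831 0.36024032 0.30131551] 112.72652492556571
{'mtx': array([[371.64829954,   0.        , 326.85556459],
       [  0.        , 371.64829954, 237.61573828],
       [  0.        ,   0.        ,   1.        ]]), 'R': array([[ 9.22001270e-01,  3.87185684e-01, -9.50772338e-04],
       [ 3.69127145e-01, -8.78252145e-01,  3.04003819e-01],
       [ 1.16870909e-01, -2.80642863e-01, -9.52670339e-01]]), 't': array([-0.44764167,  0.13814545,  0.48757923])}
lever_mid [{'extent': [303.2, 101.1, 340.8, 338.2], 'conf': 0.72}]
counterweight_mid [{'extent': [305.9, 98.6, 341.1, 336.6], 'conf': 0.67}]
```

View pics/w1.png

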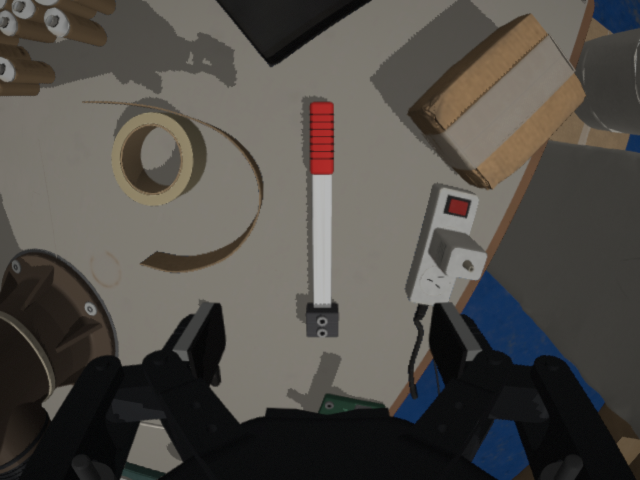

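The wrist view shows the lever upright in the frame. The sleeve end is at (321,102), the sleeve/bar joint at (322,174), the bar/weight joint at (322,306) and the weight end at (322,338).

```bash
cat >> h.py <<'E'
def wcloud(d,k):
    v,u=np.mgrid[:480,:640]; M=k["mtx"]; x=(u-M[0,2])/M[0,0]; y=(v-M[1,2])/M[1,1]; r=np.hypot(x,y)+1e-9
    t=np.tan(np.minimum(r,1.4)); P=np.stack([x/r*t*d,y/r*t*d,d],-1); return (P-k["t"])@k["R"]
E
python3 - <<'E'
from h import *
z=np.load("w1.npz"); d=z["d"]; W=wcloud(d,z); p=cv2.imread("pics/w1.png"); hsv=cv2.cvtColor(p,cv2.COLOR_BGR2HSV).astype(int)
m=np.zeros((480,640),bool); m[95:345,300:345]=1; m&=d>0
red=m&(hsv[...,1]>150)&(W[...,2]>.014); bar=m.copy(); bar[:178]=0; bar[302:]=0; bar&=(W[...,2]>.009)&(W[...,2]<.02); cw=m.copy();cw[:300]=0; cw&=(W[...,2]>.022)
for n,q in [("red",red),("bar",bar),("cw",cw)]:
    a=W[q]; r=cv2.minAreaRect((a[:,:2]*1000).astype(np.float32)); print(n,len(a),np.median(a,0).round(4),r)
b=W[red|bar][:,:2].astype(np.float32); f=cv2.fitLine(b,cv2.DIST_HUBER,0,1e-4,1e-4).ravel(); u=f[:2] if f[1]<0 else -f[:2]; o=f[2:]
print("dir",u,np.degrees(np.arctan2(u[1],u[0])))
for n,q in [("red",red),("bar",bar),("cw",cw)]:
    s=(W[q][:,:2]-o)@u; print(n,np.percentile(s,[0.5,99.5]).round(4))
R=np.percentile((W[red][:,:2]-o)@u,[.5,99.5]); C=np.percentile((W[cw][:,:2]-o)@u,[.5,99.5])
s0=np.mean([R[0]+.140,R[1]+.06,C[0]-.104,C[1]-.14]); mid=o+u*s0; g=mid-u*.025
print("mid",mid,"g",g)
p0,R0=pose(); ya=np.arctan2(u[1],u[0])+np.pi
print(np.degrees(ya)); rows([g[0],g[1],.06],down(ya),6); rows([g[0],g[1],.025],down(ya),7)
E
```

```text
red 1608 [0.3049 0.4146 0.02  ] ((305.255859375, 414.279541015625), (24.941856384277344, 77.58122253417969), 22.40999984741211)
bar 2324 [0.3502 0.3077 0.0142] ((351.8724670410156, 302.7489013671875), (21.725248336791992, 152.3937225341797), 22.982980728149414)
cw 869 [0.3896 0.2125 0.0284] ((390.69866943359375, 210.0801239013672), (39.81446075439453, 36.11086654663086), 22.552736282348633)
dir [ 0.390381  -0.9206534] -67.02179
red [-0.1079 -0.0305]
bar [-0.0241  0.1267]
cw [0.1345 0.1698]
mid [0.34398304 0.32246229] g [0.33422351 0.34547862]
112.97821
"xyz": [[-0.04, -0.02, 0.67], [-0.03, -0.02, 0.67], [-0.04, -0.02, 0.67], [-0.03, -0.02, 0.67], [-0.04, -0.02, 0.67], [-0.04, -0.02, 0.67]] "delta_rot": [[0.0, -0.0, -0.01], [0.0, -0.0, -0.01], [0.0, -0.0, -0.01], [0.0, -0.0, -0.01], [0.0, -0.0, -0.01], [0.0, -0.0, -0.01]]
"xyz": [[-0.03, -0.02, 0.66], [-0.03, -0.01, 0.66], [-0.03, -0.02, 0.65], [-0.03, -0.02, 0.66], [-0.03, -0.01, 0.66], [-0.04, -0.02, 0.66], [-0.03, -0.02, 0.66]] "delta_rot": [[0.0, -0.0, -0.01], [0.0, -0.0, -0.01], [0.0, -0.0, -0.01], [0.0, -0.0, -0.01], [0.0, -0.0, -0.01], [0.0, -0.0, -0.01], [0.0, -0.0, -0.01]]
```

```bash
python3 -m inch '{"xyz":[[-0.04,-0.02,0.7],[-0.04,-0.02,0.8],[-0.04,-0.02,0.8],[-0.04,-0.02,0.8],[-0.04,-0.02,0.7],[-0.03,-0.01,0.5],[0,0,0.3],[0,0,0]],"delta_rot":[[0,0,-0.04],[0,0,0],[0,0,0],[0,0,0],[0,0,0],[0,0,0],[0,0,0],[0,0,0]],"gripper":[0.5,0.5,0.5,0.5,0.5,0.5,0.45,0.45]}'
python3 -m inch '{"xyz":[[0,0,0],[0,0,0],[0,0,0],[0,0,0],[0,0,0]],"delta_rot":[[0,0,0],[0,0,0],[0,0,0],[0,0,0],[0,0,0]],"gripper":[0,0,0,0,0]}' 90
python3 - <<'E'
from h import *
o=get_obs(); print(o["t"],o["ft_force"],o["wrist_torque"],np.degrees(yaw(pose()[1])))
E
```

```text
t: 4.95
position: [0.3364, 0.3433, 0.0242]
orientation: [-0.0, 0.554, 0.833, -0.001]
ft_force: [-0.2, -0.2, -0.5]
width: 0.0383
finger_force: 0.0
t: 5.58
position: [0.3364, 0.3441, 0.0262]
orientation: [0.0, 0.553, 0.833, 0.001]
ft_force: [1.3, -3.9, 8.0]
width: 0.0191
finger_force: 89.5
5.575 [ 1.33594175 -3.94598817  8.03775817] [-0.77173219 -0.26953608 -0.09262377] 112.82531655285356
```

```bash
python3 -m inch '{"xyz":[[0,0,-0.1],[0,0,-0.3],[0,0,-0.7],[0,0,-0.8],[0,0,-0.8],[0,0,-0.5],[0,0,0],[0,0,0]],"delta_rot":[[0,0,0],[0,0,0],[0,0,0],[0,0,0],[0,0,0],[0,0,0],[0,0,0],[0,0,0]],"gripper":[0,0,0,0,0,0,0,0]}'
cat > ft.py <<'E'
from h import *
F=[];T=[]
for i in range(8):
    o=get_obs(); F.append(o["ft_force"]);T.append(o["wrist_torque"]); read_camera("wrist")
p,d=read_camera("wrist"); np.savez("w2",d=d,p=p,**calibration("wrist")); cv2.imwrite("pics/w2.png",p)
F=np.array(F);T=np.array(T);print(F.mean(0),F.std(0),T.mean(0),T.std(0),o["t"],o["width"],o["finger_force"])
W=wcloud(d,calibration("wrist")); p0,R=pose(); x=R.as_matrix()[:,0]; L=(W-p0)@R.as_matrix()
print("pose",p0,np.degrees(yaw(R)),R.as_matrix()[:,2])
hsv=cv2.cvtColor(p,cv2.COLOR_BGR2HSV).astype(int)
m=(d>0)&(abs(L[...,1])<.018)&(abs(L[...,2])<.06)&(abs(L[...,0])<.22)
red=m&(hsv[...,1]>150)&((hsv[...,0]<8)|(hsv[...,0]>172))
print("red tool x",np.percentile(L[red][:,0],[1,99]))
bar=m&~red&(L[...,0]<-.02)|m&~red&(L[...,0]>.015)
for n,q in [("red",red),("bar",bar)]:
    a=L[q]; print(n,len(a),np.polyfit(a[:,0],a[:,2],1) if len(a)>30 else "")
E
python3 ft.py
```

```text
t: 6.58
position: [0.3354, 0.3437, 0.2163]
orientation: [-0.0, 0.553, 0.833, -0.001]
ft_force: [0.2, -1.0, -4.0]
width: 0.0193
finger_force: 89.1
[ 0.14089852 -0.4144925  -4.15364474] [0.3824605  0.54448064 0.43202685] [0.14174065 0.07710806 0.00836344] [0.02094222 0.01521831 0.01712617] 6.925 0.019247442155890908 89.12577152252197
pose [0.33594643 0.34405794 0.21695475] 112.83543406117124 [-3.92150562e-04 -4.32104685e-04 -9.99999830e-01]
red tool x [0.03915894 0.11471389]
red 14802 [-0.00780558  0.00625302]
bar 10200 [-0.07135539 -0.00790814]
```

View pics/w2.png

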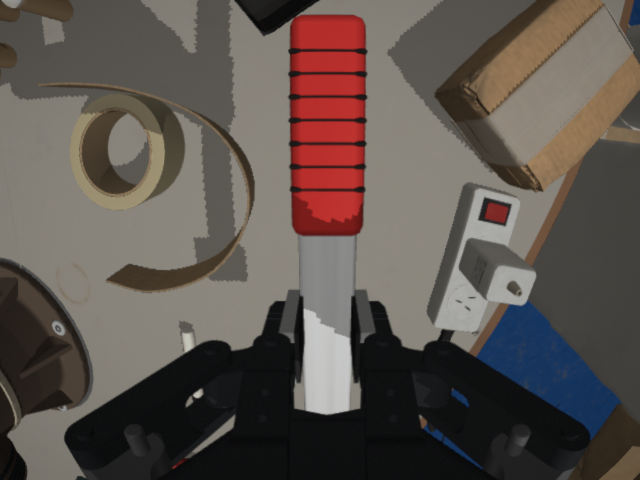

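The lever is held level, and the sleeve/bar joint is at pixel row 235. The wrench puts the balance point about 39 mm from the TCP toward the weight. Next I'll refine the jig pose from the fixed cameras.

```bash
python3 - <<'E'
from h import *
tiles=[]
for c in ["side","scene"]:
    k=calibration(c); p,d=read_camera(c); W=cloud(c,d,k); cv2.imwrite(f"pics/{c}2.png",p); np.save(c+"2_d.npy",d)
    near=(d>0)&(abs(W[...,0]-.486)<.035)&(abs(W[...,1]-.053)<.11)
    m=near&(abs(W[...,2]-.080)<.004); q=W[m]
    print(c,"beam",len(q),np.median(q,0).round(4))
    if len(q)>50:
        f=cv2.fitLine(q[:,:2].astype(np.float32),cv2.DIST_HUBER,0,1e-4,1e-4).ravel(); print(np.degrees(np.arctan2(f[1],f[0])),f[2:],cv2.minAreaRect((q[:,:2]*1000).astype(np.float32)))
    for lo,hi in [(.087,.093),(.096,.103),(.104,.118)]:
        q=W[near&(W[...,2]>lo)&(W[...,2]<hi)]
        print(lo,len(q), np.percentile(q,[3,50,97],axis=0).round(4).tolist() if len(q) else "")
    u=k["R"]@np.array([.486,.053,.1])+k["t"]; u=k["mtx"]@u; u=(u[:2]/u[2]).astype(int); print(u)
    tiles.append(cv2.resize(p[max(u[1]-45,0):u[1]+45,u[0]-40:u[0]+40],(400,450),interpolation=cv2.INTER_CUBIC)); print("origin",u-[40,45])
cv2.imwrite("pics/jig2.png",np.hstack(tiles))
E
```

```text
side beam 427 [0.4872 0.0698 0.0797]
-83.534744 [0.48691502 0.06308476] ((489.1756591796875, 44.864715576171875), (37.47163772583008, 197.96267700195312), 1.208922028541565)
0.087 79 [[0.47, -0.0429, 0.0872], [0.4858, 0.0488, 0.0894], [0.5052, 0.1312, 0.0923]]
0.096 76 [[0.471, 0.0359, 0.0964], [0.4892, 0.0463, 0.0991], [0.5068, 0.0537, 0.1025]]
0.104 46 [[0.4688, 0.035, 0.105], [0.5025, 0.0461, 0.1077], [0.5094, 0.054, 0.1112]]
[302 225]
origin [262 180]
scene beam 477 [0.4871 0.0301 0.0801]
-83.51539 [0.48459953 0.03250799] ((488.6293640136719, 41.31529998779297), (42.70478057861328, 195.35850524902344), 10.938916206359863)
0.087 50 [[0.4694, -0.0457, 0.0873], [0.4795, 0.0361, 0.0899], [0.5058, 0.1283, 0.0923]]
0.096 55 [[0.4699, 0.0315, 0.0963], [0.4903, 0.0404, 0.0999], [0.5054, 0.0497, 0.1028]]
0.104 53 [[0.4683, 0.0315, 0.1042], [0.5027, 0.0413, 0.1074], [0.5111, 0.0517, 0.1113]]
[319 235]
origin [279 190]
```

View pics/jig2.png

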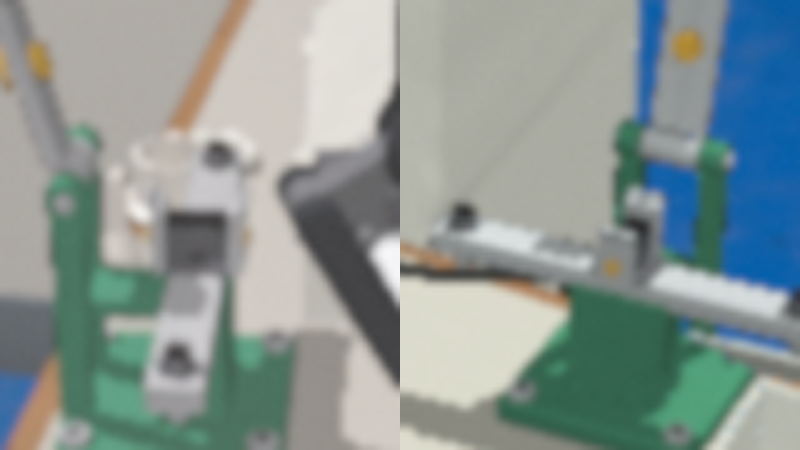

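```bash
python3 - <<'E'
from h import *
rows([.4846,.0818,.19],down(np.radians(96.5)),7)
E
```

```text
"xyz": [[-0.71, 0.08, 0.06], [-0.71, 0.12, 0.07], [-0.71, 0.14, 0.06], [-0.69, 0.17, 0.07], [-0.69, 0.2, 0.06], [-0.68, 0.22, 0.07], [-0.67, 0.26, 0.06]] "delta_rot": [[-0.0, 0.0, 0.39], [-0.0, 0.0, 0.39], [-0.0, 0.0, 0.39], [-0.0, 0.0, 0.39], [-0.0, 0.0, 0.39], [-0.0, 0.0, 0.39], [-0.0, 0.0, 0.39]]
```

```bash
python3 -m inch '{"xyz":[[-0.71,0.08,0.06],[-0.71,0.12,0.07],[-0.71,0.14,0.06],[-0.69,0.17,0.07],[-0.69,0.2,0.06],[-0.68,0.22,0.07],[-0.67,0.26,0.06],[0,0,0]],"delta_rot":[[0,0,0.39],[0,0,0.39],[0,0,0.39],[0,0,0.39],[0,0,0.39],[0,0,0.39],[0,0,0.39],[0,0,0]],"gripper":[0,0,0,0,0,0,0,0]}'
python3 - <<'E'
from h import *
F=[];T=[]
for i in range(16):
    if i: read_camera("side")
    o=get_obs(); F.append(o["ft_force"]);T.append(o["wrist_torque"])
F=np.array(F);T=np.array(T);f=F.mean(0);t=T.mean(0);print(f,F.std(0)/4,t,T.std(0)/4); p,R=pose(); x=R.as_matrix()[:,0]
print(np.hypot(*t[:2])/-f[2], "comp along -x", (-np.array([t[1],-t[0]])/-f[2]*-1)@-x[:2]*-1,p,np.degrees(yaw(R)),o["t"])
rows([.4846,.0818,.135],down(np.radians(96.5)),4)
p_,d=read_camera("scene"); cv2.imwrite("pics/s3.png",p_[140:340,180:440].repeat(3,0).repeat(3,1))
E
```

```text
t: 8.12
position: [0.4858, 0.08, 0.19]
orientation: [0.0, 0.668, 0.745, -0.0]
ft_force: [0.7, 0.7, -3.9]
width: 0.0191
finger_force: 89.1
[-0.14067551 -0.04091598 -4.21622528] [0.13039559 0.13537811 0.10666887] [ 0.15376969  0.0262624  -0.00486297] [0.00568208 0.00783273 0.00613344]
0.03699903110279928 comp along -x -0.03694028842547062 [0.4846214  0.08217046 0.19029335] 96.46299817867532 8.875
"xyz": [[-0.0, -0.0, 0.23], [-0.0, -0.0, 0.23], [-0.0, -0.0, 0.23], [-0.01, -0.0, 0.23]] "delta_rot": [[0.0, 0.0, -0.0], [0.0, 0.0, -0.0], [0.0, 0.0, -0.0], [0.0, 0.0, -0.0]]
```

View pics/s3.png

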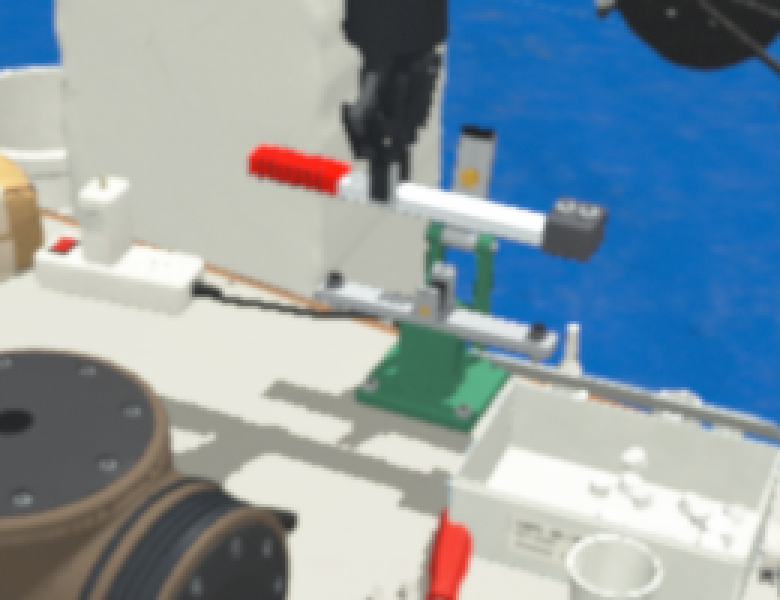

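The lever hangs level above the jig. Combined estimate is about 37.5 mm, so I'll lower with a small shift.

```bash
python3 -m inch '{"xyz":[[-0.02,0,0.3],[0,0,0.3],[0,0,0.2],[0,0,0.12],[0,0,0.06],[0,0,0]],"delta_rot":[[0,0,0],[0,0,0],[0,0,0],[0,0,0],[0,0,0],[0,0,0]],"gripper":[0,0,0,0,0,0]}'
python3 -m inch '{"xyz":[[0,0,0.02],[0,0,0.01],[0,0,0.01],[0,0,0]],"delta_rot":[[0,0,0],[0,0,0],[0,0,0],[0,0,0]],"gripper":[0,0,0,0]}'
```

```text
t: 9.68
position: [0.4849, 0.0809, 0.1316]
orientation: [0.0, 0.666, 0.746, 0.0]
ft_force: [0.3, 0.0, -4.1]
width: 0.0193
finger_force: 89.1
t: 10.18
position: [0.4848, 0.0809, 0.1291]
orientation: [0.0, 0.666, 0.746, -0.0]
ft_force: [-0.4, -0.1, -3.7]
width: 0.0194
finger_force: 89.1
```

```bash
python3 -m inch '{"xyz":[[0,0,0.02],[0,0,0.01],[0,0,0]],"delta_rot":[[0,0,0],[0,0,0],[0,0,0]],"gripper":[0,0,0]}'
python3 -m inch '{"xyz":[[0,0,0.01],[0,0,0.01],[0,0,0]],"delta_rot":[[0,0,0],[0,0,0],[0,0,0]],"gripper":[0,0,0]}'
```

```text
t: 10.55
position: [0.4848, 0.0809, 0.1272]
orientation: [0.0, 0.666, 0.746, -0.0]
ft_force: [-0.5, 0.0, -3.4]
width: 0.0191
finger_force: 89.1
t: 10.92
position: [0.4848, 0.0809, 0.1262]
orientation: [0.0, 0.666, 0.746, 0.0]
ft_force: [-0.2, 0.4, -0.1]
width: 0.0191
finger_force: 89.6
```

```bash
python3 -m inch '{"xyz":[[0,0,0],[0,0,0],[0,0,0],[0,0,0],[0,0,0],[0,0,0],[0,0,0],[0,0,0]],"delta_rot":[[0,0,0],[0,0,0],[0,0,0],[0,0,0],[0,0,0],[0,0,0],[0,0,0],[0,0,0]],"gripper":[0.28,0.3,0.34,0.38,0.42,0.42,0.42,0.42]}' 30
cat > tilt.py <<'E'
from h import *
import sys
y0=np.radians(96.5); e=np.array([.489,.043,.1]); ey=np.array([np.cos(y0),np.sin(y0),0]); ex=np.array([ey[1],-ey[0],0])
print(get_obs()["t"],pose()[0])
for c in ["side","scene","wrist"]:
    k=calibration(c); p,d=read_camera(c); W=(wcloud(d,k) if c=="wrist" else cloud(c,d,k))
    X=(W-e)@ex; Y=(W-e)@ey; Z=W[...,2]-.1
    near=(d>0)&(abs(X)<.0085)&(abs(Y)<.2)
    hsv=cv2.cvtColor(p,cv2.COLOR_BGR2HSV).astype(int); red=(hsv[...,1]>150)&((hsv[...,0]<8)|(hsv[...,0]>172))
    sl=[]
    m=near&~red&(abs(Z-.014)<.014)&(Y>-.075)&(Y<.1)&(abs(Y)>.015)
    if c!="wrist": m&=~((Y>.015)&(Y<.065))
    m&=hsv[...,2]>120
    q=m
    for _ in range(4):
        if q.sum()<20: break
        f=np.polyfit(Y[q],Z[q],1); r=abs(Z-np.polyval(f,Y)); q=m&(r<.0025)
    print(c,"bar n",q.sum(), f if q.sum()>20 else "", np.percentile(Y[q],[1,99]).round(3) if q.sum()>20 else "")
    rr=near&red&(abs(Z-.02)<.03); 
    if rr.sum()>30:
        med=[ (round(float(np.median(Y[s])),3),round(float(np.median(Z[s])*1000),2)) for s in (rr&(Y<np.median(Y[rr])),rr&(Y>np.median(Y[rr])))]
        fr=(d>0)&red&(abs(X)<.02)&(abs(Z-.02)<.03); print("  red",rr.sum(),np.percentile(Y[fr],[.5,99.5]).round(4),np.polyfit(Y[rr],Z[rr],1).round(4),med)
    cwm=(d>0)&(abs(X)<.02)&(hsv[...,2]<110)&(Y<-.06)&(Y>-.2)&(Z>.017)&(Z<.05)
    if cwm.sum()>30: print("  cw",cwm.sum(),np.percentile(Y[cwm],[1,99]).round(4),"ztop",np.percentile(Z[cwm],[50,90,97]).round(4))
    if len(sys.argv)>1: cv2.imwrite(f"pics/{sys.argv[1]}_{c}.png",p)
E
python3 tilt.py a
```

```text
t: 11.92
position: [0.4848, 0.0809, 0.1261]
orientation: [0.0, 0.666, 0.746, -0.0]
ft_force: [-0.1, 0.7, 0.2]
width: 0.0361
finger_force: 0.0
11.925 [0.48480976 0.08088992 0.12607322]
side bar n 103 [-0.02132768  0.01375067] [-0.075  0.069]
  red 284 [0.0809 0.1574] [-0.1026  0.0279] [(0.107, 16.98), (0.152, 14.94)]
scene bar n 119 [-0.02342397  0.0140883 ] [-0.074  0.076]
  red 124 [0.0771 0.1523] [-0.0316  0.0206] [(0.092, 17.63), (0.132, 16.74)]
  cw 64 [-0.1253 -0.0926] ztop [0.0248 0.0299 0.0305]
wrist bar n 5552 [-0.02549656  0.01422925] [0.015 0.074]
  red 10066 [0.0771 0.1537] [-0.0254  0.0202] [(0.097, 17.75), (0.135, 16.78)]
```

```bash
python3 -m inch '{"xyz":[[0,0,0],[0,0,0],[0,0,0],[0,0,0]],"delta_rot":[[0,0,0],[0,0,0],[0,0,0],[0,0,0]],"gripper":[0.42,0.42,0.42,0.42]}'; python3 tilt.py; python3 - <<'E'
from h import *
z=np.load("w1.npz"); W=wcloud(z["d"],z); m=np.zeros((480,640),bool); m[178:302,312:332]=1; m&=abs(W[...,2]-.014)<.005
s=(W[m][:,:2]-[.344,.3225])@[.39,-.92]; print("bench slope (toward cw)",np.polyfit(s,W[m][:,2],1))
E
```

```text
t: 12.58
position: [0.4848, 0.0809, 0.1261]
orientation: [0.0, 0.666, 0.746, -0.0]
ft_force: [-0.4, -0.2, -0.4]
width: 0.0357
finger_force: 0.0
12.575 [0.48477171 0.08089951 0.12607754]
side bar n 103 [-0.02153689  0.01366022] [-0.075  0.069]
  red 289 [0.0801 0.1574] [-0.1069  0.0284] [(0.107, 17.06), (0.153, 15.15)]
scene bar n 116 [-0.02141642  0.01416833] [-0.074  0.075]
  red 114 [0.0772 0.1516] [-0.0325  0.0205] [(0.094, 17.77), (0.132, 16.48)]
  cw 66 [-0.1255 -0.0918] ztop [0.0235 0.03   0.0312]
wrist bar n 5539 [-0.02564566  0.01425683] [0.015 0.075]
  red 10063 [0.0771 0.1537] [-0.025   0.0201] [(0.097, 17.75), (0.135, 16.79)]
bench slope (toward cw) [0.00030364 0.01417001]
```

Stable lean of −0.025 rad (handle heavy by about 2.5 mm). I'll regrip lightly, lift a hair, shift 2.5 mm toward the weight side, and set down.

```bash
python3 -m inch '{"xyz":[[0,0,0],[0,0,0],[0,0,0],[0,0,0],[0,0,-0.02],[0,0,-0.02],[0,0,0]],"delta_rot":[[0,0,0],[0,0,0],[0,0,0],[0,0,0],[0,0,0],[0,0,0],[0,0,0]],"gripper":[0.3,0.2,0.1,0,0,0,0]}' 25
python3 -m inch '{"xyz":[[-0.02,0,0],[-0.02,0,0],[0,0,0],[0,0,0.01],[0,0,0.01],[0,0,0.01],[0,0,0]],"delta_rot":[[0,0,0],[0,0,0],[0,0,0],[0,0,0],[0,0,0],[0,0,0],[0,0,0]],"gripper":[0,0,0,0,0,0,0]}'
```

```text
t: 13.6
position: [0.4847, 0.0809, 0.1284]
orientation: [-0.0, 0.666, 0.746, -0.0]
ft_force: [-0.3, -0.7, -4.6]
width: 0.0213
finger_force: 26.8
t: 14.48
position: [0.485, 0.0786, 0.1267]
orientation: [0.0, 0.666, 0.746, -0.0]
ft_force: [-1.0, 1.0, -3.2]
width: 0.0212
finger_force: 26.9
```

```bash
python3 -m inch '{"xyz":[[0,0,0.01],[0,0,0],[0,0,0]],"delta_rot":[[0,0,0],[0,0,0],[0,0,0]],"gripper":[0,0,0]}'
python3 -m inch '{"xyz":[[0,0,0],[0,0,0],[0,0,0],[0,0,0],[0,0,0],[0,0,0],[0,0,0],[0,0,0]],"delta_rot":[[0,0,0],[0,0,0],[0,0,0],[0,0,0],[0,0,0],[0,0,0],[0,0,0],[0,0,0]],"gripper":[0.28,0.3,0.34,0.38,0.42,0.42,0.42,0.42]}'; python3 tilt.py
```

```text
t: 14.85
position: [0.4851, 0.0786, 0.1263]
orientation: [0.0, 0.666, 0.746, 0.0]
ft_force: [-1.3, 2.6, 2.6]
width: 0.0211
finger_force: 27.5
t: 15.85
position: [0.4851, 0.0785, 0.1261]
orientation: [0.0, 0.666, 0.746, -0.0]
ft_force: [0.1, -0.3, -0.5]
width: 0.0361
finger_force: 0.0
15.85 [0.48505525 0.07851239 0.12608697]
side bar n 94 [-0.00511646  0.01353307] [-0.072 -0.01 ]
  red 276 [0.077  0.1547] [-0.0926  0.0285] [(0.104, 18.97), (0.151, 17.42)]
scene bar n 109 [-0.00442472  0.01400755] [-0.074  0.073]
  red 107 [0.0742 0.1497] [-0.0066  0.0201] [(0.092, 19.39), (0.131, 19.37)]
  cw 54 [-0.1285 -0.0948] ztop [0.0235 0.0281 0.0288]
wrist bar n 5465 [-0.00554436  0.0142163 ] [-0.017  0.072]
  red 10270 [0.0746 0.1512] [-0.0066  0.0202] [(0.094, 19.6), (0.132, 19.36)]
```

Off by only about 0.6 mm. There's plenty of time, so one more small trim.

```bash
python3 -m inch '{"xyz":[[0,0,0],[0,0,0],[0,0,0],[0,0,0],[0,0,-0.02],[0,0,-0.02],[-0.01,0,0],[0,0,0]],"delta_rot":[[0,0,0],[0,0,0],[0,0,0],[0,0,0],[0,0,0],[0,0,0],[0,0,0],[0,0,0]],"gripper":[0.3,0.2,0.1,0,0,0,0,0]}'
python3 -m inch '{"xyz":[[0,0,0.01],[0,0,0.01],[0,0,0.01],[0,0,0.01],[0,0,0],[0,0,0]],"delta_rot":[[0,0,0],[0,0,0],[0,0,0],[0,0,0],[0,0,0],[0,0,0]],"gripper":[0,0,0,0,0,0]}'
python3 -m inch '{"xyz":[[0,0,0],[0,0,0],[0,0,0],[0,0,0],[0,0,0],[0,0,0],[0,0,0],[0,0,0]],"delta_rot":[[0,0,0],[0,0,0],[0,0,0],[0,0,0],[0,0,0],[0,0,0],[0,0,0],[0,0,0]],"gripper":[0.28,0.3,0.34,0.38,0.42,0.42,0.42,0.42]}'; python3 tilt.py
```

```text
t: 17.0
position: [0.4851, 0.0779, 0.1284]
orientation: [-0.0, 0.666, 0.746, -0.0]
ft_force: [-0.3, 1.2, -3.8]
width: 0.0214
finger_force: 26.9
t: 17.75
position: [0.4851, 0.078, 0.1262]
orientation: [0.0, 0.666, 0.746, 0.0]
ft_force: [-1.5, 2.0, 0.4]
width: 0.0211
finger_force: 27.4
t: 18.75
position: [0.4851, 0.0779, 0.1261]
orientation: [0.0, 0.666, 0.746, -0.0]
ft_force: [-0.6, -0.2, -0.4]
width: 0.036
finger_force: 0.0
18.75 [0.48511128 0.07791553 0.12607012]
side bar n 95 [0.00219769 0.01367404] [-0.074 -0.015]
  red 281 [0.0765 0.154 ] [-0.0851  0.0282] [(0.104, 19.49), (0.15, 18.3)]
scene bar n 112 [-0.0014881   0.01416536] [-0.074  0.072]
  red 119 [0.073  0.1494] [-0.0108  0.0207] [(0.09, 19.84), (0.132, 19.75)]
  cw 54 [-0.1287 -0.096 ] ztop [0.0239 0.0279 0.0291]
wrist bar n 5451 [-0.00107693  0.01422293] [-0.018  0.071]
  red 10374 [0.0739 0.1507] [-0.0028  0.0203] [(0.094, 20.0), (0.132, 19.92)]
```

The lever is level, with slope about −0.001. I'll retreat straight up, then go behind the leaf.

```bash
python3 -m inch '{"xyz":[[0,0,-0.1],[0,0,-0.2],[0,0,-0.4],[0,0,-0.7],[0,0,-0.8],[0,0,-0.7],[0,0,0]],"delta_rot":[[0,0,0],[0,0,0],[0,0,0],[0,0,0],[0,0,0],[0,0,0],[0,0,0]],"gripper":[0.42,0.42,0.42,0.42,0.4,0.2,0]}'
python3 - <<'E'
from h import *
print(get_obs()["joints"])
k=calibration("scene"); e=np.array([.489,.043,.1]); y=np.radians(96.5); ey=np.array([np.cos(y),np.sin(y),0]); ex=np.array([ey[1],-ey[0],0])
for c in ["side","scene"]:
    k=calibration(c); p,d=read_camera(c); W=cloud(c,d,k); X=(W-e)@ex; Y=(W-e)@ey; Z=W[...,2]
    m=(d>0)&(abs(Y)<.013)&(X>.045)&(X<.1)&(Z>.14)&(Z<.22)
    f=np.polyfit(Z[m],X[m],1); print(c,m.sum(),f,np.percentile(Z[m],[1,99]),np.percentile(X[m],[1,50,99]),"theta",np.pi/2+np.arctan(f[0]))
for a in (6.5,186.5):
    print(a); rows(e+ex*.114+[0,0,.20],down(np.radians(a)),16)
E
python3 tilt.py
```

```text
t: 19.77
position: [0.4857, 0.078, 0.3038]
orientation: [0.002, 0.666, 0.746, 0.002]
ft_force: [0.2, 0.5, -1.2]
width: 0.0008
finger_force: 0.0
[ 2.48891024e-02  2.44494958e-01  1.80943327e+00 -8.24315930e-05
  1.08114394e+00 -8.78073512e-02]
side 224 [0.25622651 0.02287982] [0.14058278 0.20455802] [0.05680007 0.06767248 0.08043226] theta 1.8216265961726992
scene 297 [0.27948027 0.01702458] [0.14119865 0.20492556] [0.05510057 0.06580925 0.07695344] theta 1.8433230236356972
6.5
"xyz": [[-0.04, 0.12, 0.0], [-0.02, 0.12, 0.0], [-0.01, 0.12, 0.0], [-0.0, 0.13, 0.0], [0.01, 0.12, 0.0], [0.02, 0.13, 0.0], [0.04, 0.12, 0.0], [0.05, 0.11, 0.01]] "delta_rot": [[0.0, -0.0, 0.94], [0.0, -0.0, 0.94], [0.0, -0.0, 0.94], [0.0, -0.0, 0.94], [0.0, -0.0, 0.94], [0.0, -0.0, 0.94], [0.0, -0.0, 0.94], [0.0, -0.0, 0.94]]
"xyz": [[0.05, 0.11, -0.0], [0.07, 0.1, -0.0], [0.08, 0.1, -0.0], [0.09, 0.09, -0.0], [0.1, 0.08, -0.0], [0.1, 0.07, -0.0], [0.11, 0.06, -0.0], [0.11, 0.04, 0.0]] "delta_rot": [[0.0, -0.0, 0.94], [0.0, -0.0, 0.94], [0.0, -0.0, 0.94], [0.0, -0.0, 0.94], [0.0, -0.0, 0.94], [0.0, -0.0, 0.94
[... 571 characters left out ...]
0.0, 0.0, -0.94], [0.0, 0.0, -0.94], [0.0, 0.0, -0.94], [0.0, 0.0, -0.94], [0.0, 0.0, -0.94], [0.0, 0.0, -0.94], [0.0, 0.0, -0.94], [0.0, 0.0, -0.94]]
19.875 [0.48474813 0.07794376 0.30052067]
side bar n 111 [0.041085   0.01554081] [-0.075  0.08 ]
  red 268 [0.0796 0.1544] [-0.0864  0.0284] [(0.105, 19.45), (0.15, 17.48)]
  cw 90 [-0.0986 -0.0884] ztop [0.0236 0.0273 0.0278]
scene bar n 121 [0.00317766 0.01429818] [-0.074  0.073]
  red 117 [0.0743 0.1493] [-0.007   0.0205] [(0.091, 20.27), (0.13, 19.97)]
  cw 68 [-0.1289 -0.0951] ztop [0.0237 0.0278 0.0286]
wrist bar n 1705 [-0.00279266  0.01427605] [-0.034  0.071]
  red 2007 [0.0733 0.1506] [-0.0026  0.0202] [(0.093, 20.02), (0.131, 19.89)]
```

```bash
python3 -m inch '{"xyz":[[-0.04,0.12,0],[-0.05,0.11,0],[-0.06,0.11,0],[-0.07,0.1,0],[-0.08,0.1,0],[-0.09,0.09,0],[-0.1,0.08,0],[-0.1,0.07,0]],"delta_rot":[[0,0,-0.94],[0,0,-0.94],[0,0,-0.94],[0,0,-0.94],[0,0,-0.94],[0,0,-0.94],[0,0,-0.94],[0,0,-0.94]],"gripper":[0,0,0,0,0,0,0,0]}'
python3 -m inch '{"xyz":[[-0.11,0.06,0],[-0.12,0.05,0],[-0.12,0.04,0],[-0.12,0.02,0],[-0.12,0.01,0],[-0.12,0,0],[-0.12,-0.01,0],[-0.12,-0.03,0]],"delta_rot":[[0,0,-0.94],[0,0,-0.94],[0,0,-0.94],[0,0,-0.94],[0,0,-0.94],[0,0,-0.94],[0,0,-0.94],[0,0,-0.94]],"gripper":[0,0,0,0,0,0,0,0]}'
python3 - <<'E'
from h import *
e=np.array([.489,.043,.1]); y=np.radians(96.5); ey=np.array([np.cos(y),np.sin(y),0]); ex=np.array([ey[1],-ey[0],0])
p,R=pose(); print(p,np.degrees(yaw(R)),"rel",(p-e)@ex,(p-e)@ey)
s=None; s=rows(e+ex*.114+[0,0,.108],down(np.radians(186.5)),3,start=s)
for th in [1.6,1.45,1.3,1.15,1.0,.85,.7,.55,.42,.3,.2,.1,.05]:
    r=.076+.009*min(1,max(0,(1.0-th)/.8)); X=.050-r*np.cos(th)+.009*np.sin(th)+.011; Z=.018+r*np.sin(th)+.009*np.cos(th)+.022
    print(th,(X*1e3).round(1),round(Z*1e3,1)); n=max(1,int(np.ceil(np.linalg.norm((e+ex*X)[:2]-s[0][:2])/.025))); s=rows(e+ex*X+[0,0,Z],down(np.radians(186.5)),n,start=s)
E
```

```text
t: 21.02
position: [0.5441, 0.0666, 0.299]
orientation: [-0.001, 0.328, 0.945, -0.0]
ft_force: [-0.3, -0.9, 0.1]
width: 0.0003
finger_force: 0.0
t: 22.02
position: [0.6024, 0.0558, 0.2989]
orientation: [-0.001, -0.06, 0.998, 0.0]
ft_force: [0.1, -0.4, -1.0]
width: -0.0
finger_force: 0.0
[0.60236741 0.05575306 0.29885041] -173.1168251552612 rel 0.11408236053485878 -0.00016247015151603426
"xyz": [[-0.0, 0.0, 0.5], [-0.0, 0.0, 0.51], [-0.0, 0.0, 0.5]] "delta_rot": [[0.0, -0.01, 0.02], [0.0, -0.01, 0.02], [0.0, -0.01, 0.02]]
1.6 72.2 115.7
"xyz": [[0.35, 0.0, -0.06], [0.35, 0.0, -0.06]] "delta_rot": [[0.0, 0.0, 0.0], [0.0, 0.0, 0.0]]
1.45 60.8 116.5
"xyz": [[0.19, 0.0, -0.02]] "delta_rot": [[0.0, 0.01, 0.0]]
1.3 49.3 115.6
"xyz": [[0.19, 0.0, 0.02]] "delta_rot": [[0.0, -0.0, 0.0]]
1.15 38.2 113.0
"xyz": [[0.18, 0.0, 0.04]] "delta_rot": [[0.0, -0.0, 0.0]]
1.0 27.5 108.8
"xyz": [[0.18, 0.0, 0.07]] "delta_rot": [[0.0, -0.0, 0.0]]
0.85 16.5 104.3
"xyz": [[0.18, 0.0, 0.07]] "delta_rot": [[0.0, -0.0, 0.0]]
0.7 6.1 98.0
"xyz": [[0.18, 0.0, 0.11]] "delta_rot": [[0.0, -0.0, 0.0]]
0.55 -3.4 90.0
"xyz": [[0.16, 0.0, 0.13]] "delta_rot": [[0.0, -0.0, 0.0]]
0.42 -10.7 81.9
"xyz": [[0.12, 0.0, 0.14]] "delta_rot": [[0.0, -0.0, 0.0]]
0.3 -16.5 73.4
"xyz": [[0.09, 0.0, 0.14]] "delta_rot": [[0.0, -0.0, 0.0]]
0.2 -20.5 65.7
"xyz": [[0.07, 0.0, 0.13]] "delta_rot": [[0.0, -0.0, 0.0]]
0.1 -22.7 57.4
"xyz": [[0.04, 0.0, 0.14]] "delta_rot": [[0.0, -0.0, 0.0]]
0.05 -23.4 53.2
"xyz": [[0.01, 0.0, 0.07]] "delta_rot": [[0.0, -0.0, 0.0]]
```

```bash
python3 -m inch '{"xyz":[[0,0,0.5],[0,0,0.5],[0,0,0.5],[0.18,0,-0.03],[0.18,0,-0.03],[0.17,0,-0.03],[0.17,0,-0.03],[0,0,0]],"delta_rot":[[0,0,0.05],[0,0,0],[0,0,0],[0,0,0],[0,0,0],[0,0,0],[0,0,0],[0,0,0]],"gripper":[0,0,0,0,0,0,0,0]}'
python3 -m inch '{"xyz":[[0.1,0,-0.01],[0.09,0,-0.01],[0.1,0,0.01],[0.09,0,0.01],[0.09,0,0.02],[0.09,0,0.02],[0.09,0,0.03],[0.09,0,0.04]],"delta_rot":[[0,0,0],[0,0,0],[0,0,0],[0,0,0],[0,0,0],[0,0,0],[0,0,0],[0,0,0]],"gripper":[0,0,0,0,0,0,0,0]}'
cat > leaf.py <<'E'
from h import *
e=np.array([.489,.043,.1]); y=np.radians(96.5); ey=np.array([np.cos(y),np.sin(y),0]); ex=np.array([ey[1],-ey[0],0])
p,R=pose(); print(get_obs()["t"],"rel",((p-e)@ex*1e3).round(1),((p-e)@ey*1e3).round(1),(p[2]*1e3-100).round(1),get_obs()["ft_force"].round(1))
T=[]
for c in ["side","scene"]:
    k=calibration(c); q,d=read_camera(c); u=k["mtx"]@(k["R"]@(e+[0,0,.03])+k["t"]); u=(u[:2]/u[2]).astype(int); T.append(cv2.resize(q[u[1]-60:u[1]+60,u[0]-60:u[0]+60],(400,400),interpolation=cv2.INTER_CUBIC))
import sys; cv2.imwrite(f"pics/{sys.argv[1]}.png",np.hstack(T))
E
python3 leaf.py l1; python3 tilt.py
```

```text
t: 23.02
position: [0.56, 0.051, 0.2181]
orientation: [0.0, -0.056, 0.998, -0.0]
ft_force: [0.9, 0.0, 0.2]
width: -0.0001
finger_force: 0.0
t: 24.02
position: [0.516, 0.0461, 0.2105]
orientation: [-0.0, -0.056, 0.998, -0.0]
ft_force: [0.9, 0.1, 1.6]
width: -0.0001
finger_force: 0.3
24.025 rel 27.2 0.0 110.5 [0.9 0.1 1.6]
24.125 [0.51573265 0.04611189 0.21040485]
side bar n 108 [0.04020609 0.01540502] [-0.074  0.079]
  red 268 [0.0798 0.1538] [-0.0868  0.0285] [(0.106, 19.43), (0.15, 18.51)]
  cw 85 [-0.0956 -0.0884] ztop [0.0233 0.0277 0.0284]
scene bar n 98 [-0.00020712  0.0142557 ] [-0.074  0.072]
  red 117 [0.074 0.149] [-0.0008  0.0199] [(0.09, 19.98), (0.129, 19.81)]
  cw 59 [-0.1287 -0.0951] ztop [0.0239 0.0279 0.0286]
wrist bar n 5074 [-0.00244286  0.01407337] [-0.074  0.072]
  red 2776 [0.0725 0.1495] [0.0044 0.0192] [(0.088, 19.77), (0.127, 19.74)]
  cw 2961 [-0.1264 -0.0914] ztop [0.0282 0.0294 0.0323]
```

View pics/l1.png

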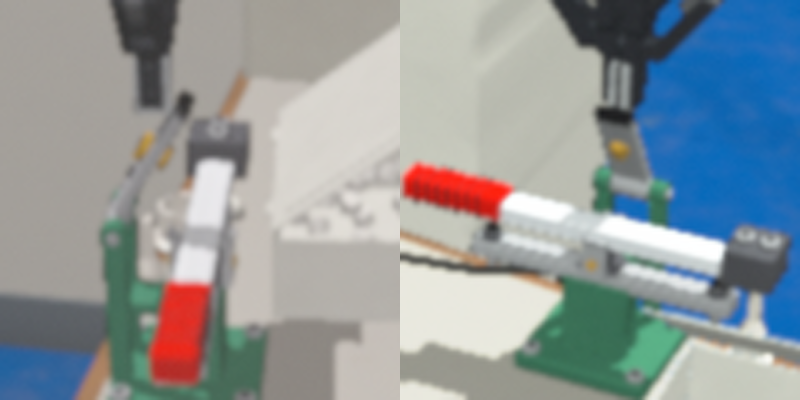

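The leaf follows the fingertips, now at about 1.0 rad, and the lever stays level. I'll continue down the arc.

```bash
python3 -m inch '{"xyz":[[0.09,0,0.05],[0.09,0,0.05],[0.09,0,0.05],[0.09,0,0.06],[0.08,0,0.06],[0.08,0,0.07],[0.06,0,0.07],[0.06,0,0.07]],"delta_rot":[[0,0,0],[0,0,0],[0,0,0],[0,0,0],[0,0,0],[0,0,0],[0,0,0],[0,0,0]],"gripper":[0,0,0,0,0,0,0,0]}'
python3 -m inch '{"xyz":[[0.05,0,0.07],[0.05,0,0.07],[0.04,0,0.07],[0.03,0,0.06],[0.02,0,0.07],[0.02,0,0.07],[0.01,0,0.04],[0,0,0]],"delta_rot":[[0,0,0],[0,0,0],[0,0,0],[0,0,0],[0,0,0],[0,0,0],[0,0,0],[0,0,0]],"gripper":[0,0,0,0,0,0,0,0]}'
python3 leaf.py l2
```

```text
t: 25.28
position: [0.478, 0.0419, 0.1816]
orientation: [-0.0, -0.056, 0.998, -0.0]
ft_force: [0.6, -0.2, -0.3]
width: -0.0
finger_force: 0.1
t: 26.28
position: [0.4651, 0.0404, 0.1547]
orientation: [-0.0, -0.056, 0.998, -0.0]
ft_force: [0.0, -0.4, -0.5]
width: -0.0005
finger_force: 0.0
26.275 rel -24.1 0.1 54.7 [ 0.  -0.4 -0.5]
```

View pics/l2.png

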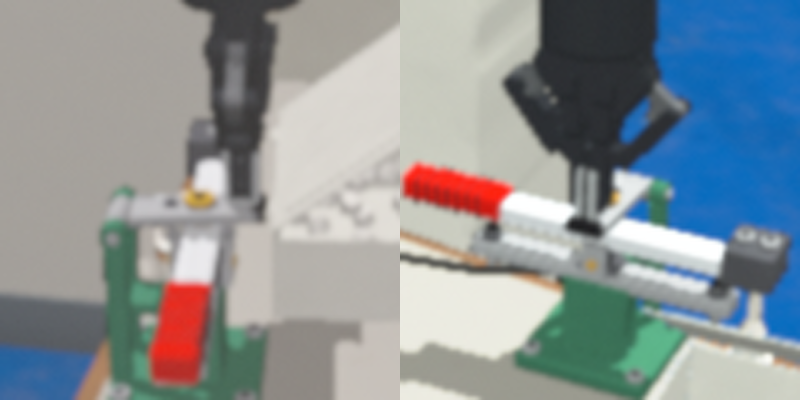

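The leaf is almost level over the lever. I'll press it gently down on to its stop.

```bash
python3 -m inch '{"xyz":[[0,0,0.03],[0,0,0.02],[0,0,0.02],[0,0,0]],"delta_rot":[[0,0,0],[0,0,0],[0,0,0],[0,0,0]],"gripper":[0,0,0,0]}'
python3 -m inch '{"xyz":[[0,0,0.02],[0,0,0.01],[0,0,0]],"delta_rot":[[0,0,0],[0,0,0],[0,0,0]],"gripper":[0,0,0]}'
```

```text
t: 26.88
position: [0.4651, 0.0404, 0.1506]
orientation: [-0.0, -0.056, 0.998, -0.0]
ft_force: [-0.1, -1.0, -0.1]
width: -0.0002
finger_force: 0.0
t: 27.25
position: [0.4651, 0.0404, 0.1489]
orientation: [-0.0, -0.056, 0.998, -0.0]
ft_force: [-1.7, -0.0, 2.4]
width: 0.0
finger_force: 1.5
```

```bash
python3 -m inch '{"xyz":[[0,0,0.01],[0,0,0.01],[0,0,0]],"delta_rot":[[0,0,0],[0,0,0],[0,0,0]],"gripper":[0,0,0]}'
python3 -m inch '{"xyz":[[0,0,0.01],[0,0,0.01],[0,0,0]],"delta_rot":[[0,0,0],[0,0,0],[0,0,0]],"gripper":[0,0,0]}'
```

```text
t: 27.62
position: [0.4652, 0.0404, 0.1485]
orientation: [0.0, -0.056, 0.998, -0.0]
ft_force: [-4.5, -1.1, 15.4]
width: 0.0003
finger_force: 7.9
t: 28.0
position: [0.4652, 0.0404, 0.148]
orientation: [0.001, -0.056, 0.998, -0.0]
ft_force: [-7.0, -0.8, 27.5]
width: -0.0002
finger_force: 14.1
```

It is hard on its stop. I'll let go straight up.

```bash
python3 -m inch '{"xyz":[[0,0,-0.05],[0,0,-0.1],[0,0,-0.3],[0,0,-0.6],[0,0,-0.6],[0,0,-0.3],[0,0,0],[0,0,0]],"delta_rot":[[0,0,0],[0,0,0],[0,0,0],[0,0,0],[0,0,0],[0,0,0],[0,0,0],[0,0,0]],"gripper":[0,0,0,0,0,0,0,0]}'
python3 leaf.py l3; python3 tilt.py; python3 - <<'E'
from h import *
e=np.array([.489,.043,.1]); y=np.radians(96.5); ey=np.array([np.cos(y),np.sin(y),0]); ex=np.array([ey[1],-ey[0],0])
for c in ["side","scene","wrist"]:
    k=calibration(c); p,d=read_camera(c); W=wcloud(d,k) if c=="wrist" else cloud(c,d,k); X=(W-e)@ex; Y=(W-e)@ey; Z=W[...,2]
    m=(d>0)&(abs(Y)<.010)&(X>-.028)&(X<.035)&(abs(Z-.126)<.006)&((X<-.012)|(X>.012)); print(c,m.sum(),np.polyfit(X[m],Z[m],1) if m.sum()>10 else "")
E
```

```text
t: 29.0
position: [0.4648, 0.0404, 0.2627]
orientation: [-0.001, -0.056, 0.998, 0.0]
ft_force: [0.1, -0.6, 1.0]
width: -0.0001
finger_force: 0.0
29.0 rel -24.3 0.2 162.7 [ 0.1 -0.6  1. ]
29.1 [0.46484786 0.04040616 0.2625093 ]
side bar n 61 [0.04379623 0.01625544] [-0.074  0.08 ]
  red 271 [0.0791 0.1537] [-0.0892  0.0288] [(0.106, 19.39), (0.15, 17.97)]
  cw 93 [-0.1003 -0.0884] ztop [0.0231 0.0272 0.0282]
scene bar n 113 [-0.00366153  0.01417435] [-0.073  0.073]
  red 114 [0.0738 0.1492] [-0.0053  0.0201] [(0.09, 20.05), (0.13, 20.18)]
  cw 57 [-0.1288 -0.0961] ztop [0.0252 0.0278 0.0282]
wrist bar n 2994 [-0.00173123  0.01403112] [-0.074  0.072]
  red 1765 [0.0727 0.1497] [0.0021 0.0195] [(0.089, 19.75), (0.128, 19.75)]
  cw 1767 [-0.1265 -0.0914] ztop [0.0282 0.0295 0.0322]
side 86 [0.00756253 0.12583354]
scene 63 [0.01151526 0.12635651]
wrist 849 [0.01823151 0.12643029]
```

View pics/l3.png

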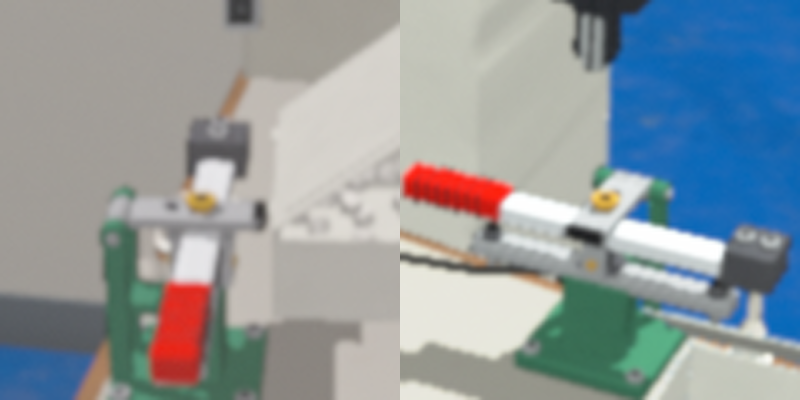

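The leaf is fully down, the lever lies level under the bush, and the robot is clear.

```bash
python3 -c "
from rig import *
print(job_done())"
```

```text
the job is handed in; nothing more can be done
None
```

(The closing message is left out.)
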